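Slip a retouching test tile under the stage clip

ROBOT

A 6-joint arm with a two-finger parallel gripper is mounted at the origin on the work surface. World frame = base frame: x ahead of the robot, y to its left, z up, the work surface at z = 0. Lengths are in mm, angles in rad, forces in N, time in s.
With the tool pointing down it reaches from about 400 to 925 mm from the base axis. Payload 12.5 kg.
Tool frame: the origin (TCP) lies between the finger pads; the fingertips stand 11 mm ahead of it and the grasp point (between the pads) lies 8 mm behind it (env.tip_extent is the distance from the TCP to the fingertips, in mm); x points along the fingers, z is the direction in which the jaws open and shut, and the axes are right-handed (so a half turn about x gives the same grasp; the last joint's range is limited). The gripper opens to 95 mm and grips with 3 to 60 N. Pads are 20 mm wide; open, the fingers measure 119 mm over their backs; the gripper's body (75 mm by 180 mm) begins 59 mm behind the grasp point.
Start: joints at [-1.393, 0.491, 1.559, -0, 1.092, -0.106], TCP at [175.026, -600.009, 225.661] pointing down, gripper open.
Joint ranges: [-3.1, 3.1], [-0.84, 2.19], [0.05, 2.79], [-1.13, 4.28], [0.06, 2.93], [-2.69, 2.69]. Speed limits (rad/s): [2.22, 2.22, 2.79, 3.14, 3.14, 3.14].

INTERFACE

Orientations are given as [roll, pitch, yaw] about the fixed x, y, z axes, in that order (R = Rz(yaw) Ry(pitch) Rx(roll)).
In Python, from cell import status, imaging, env gives the robot as it stands. The module is installed in compiled form; this text tells all that it offers.
- The arm moves only by the tool apply_moves, never from a script. Its argument "increments" is a list of rows, each a list of 5 numbers: the closure, from 0 (fully open) to 1 (shut), then the shift along the tool's x, y, z in mm, then the turn about the tool's x in degrees. A call has 1 to 10 rows; each row shifts and turns the commanded pose from where the row before left it, along the tool's axes as they then stand; what a row does not reach is not made up. A row lasts 1/10 s, in which the tool goes at most 50 mm and 8.59 degrees, less where a joint would pass 70% of its speed; a pose out of reach is approached as far as the arm can. A call with a gripper value outside its range is refused whole. The fingers move at their own pace and stop on an object; the grip force is fixed at half the most. Time passes only in rows, so rows that do not move let the fingers close. It gives the time, the measured TCP pose, the force and the opening at its end, in the units of the state.
- status.state(): the state, without advancing time (a new reading comes with each control period).
- imaging.read_camera(name): name is "scene" or "top" or "wrist"; returns a dict with "pixels" (384x512x3 uint8, red, green, blue), "fovy" (degrees; the focal length in pixels is half the picture's height over the tangent of half this angle, whatever the lens; pixels are square), "cx", "cy" (the principal point, pixels), "distortion" ([k1, k2, p1, p2, k3] as OpenCV has them; the pictures are not rectified), "R" (3x3) and "t" (3): a world point X has camera coordinates R X + t. Camera axes: x right, y down, z forward; pixel columns grow to the right and rows downward; lengths in mm; the calibration is good to about 2 mm. A picture is of the moment at which its call begins. There is no depth.
- env.job_done(): hands the job in, once; it reports no verdict.
The state is a dict: "t": time; "joints": joint angles; "qvel": joint speeds; "tau": joint torques, N m; "eef_pos": TCP position; "tcp_rot": TCP orientation; "ft_force": force on the tool from outside, world axes, zero at the start; "moment": the same for the moment, N m; "opening": opening from 0.0 (shut) to 1.0 (fully open).
Only numpy, scipy, OpenCV 4.12 (cv2) and the standard library are available. Lean on these libraries where they do the work, as an engineer would, in place of code of your own. Each camera call takes 0.05 s, during which the arm holds its last target. There are 200 camera calls.

TASK

Load the clay test tile that lies in the slot of the viewing stage: hold the clip's long paddle down with one fingertip, so that its toe lifts, while the other fingertip pushes the tile along the slot beneath the toe until it is fully home against the end stop. Keep the clip open until the tile has come to rest there, so that the toe does not drag over the painted face, then let the clip spring down on the tile. Only press and push: do not lift the tile, and leave the other things on the bench where they are.

Things in the scene. Friction and masses are not known exactly. Their poses are not given: they have to be found in the camera images.
- stage: Fixed flat aluminium plate on the table, 185 x 130 x 12 mm (x -122.5..62.5, y -85..45 mm in its frame; origin on the table surface, z up; its bed, the top face, is at z 12). A tile slot runs along its x axis, centred on y 0; the tile is pushed in +x. The clip's hinge rod lies along x at y -31, z 21 mm, between two posts 27 mm above the table at x -112 and 30.
- tile: The test tile: flat fired clay, 50 mm (its x) x 44 mm (its y) x 12 mm thick, two painted stripes on top, about 60 g, lying loose on the bed in the slot, short of the clip's toe. Origin: centre of its underside. Its x axis is along the slot within a few degrees. It slides easily.
- stage_home (a point): Point on the bed where the centre of the tile's underside is when the tile is fully home (stage x 17, y 0, z 12 mm; stage axes). The slot is 47 mm wide between two rails 5 mm high, 4 mm thick (stage x -88..42), and closed by a rigid end stop 9 mm high, inner face at stage x 42.
- clip (a joint): Angle of the spring clip about its rod, rad: 0 at rest, grows as the paddle is pressed down and the toe rises, hard limit 0.34 (fully pressed). About 0.16 with the toe resting on the tile; above 0.22 the tile passes freely. Springs back when released. Pressing mid-paddle takes about 2.5 N to start, 5 N fully down.
- paddle_near (a point): Point on the top of the clip's paddle, mid-width, 5 mm from its entry end (stage x -100; y -60, z 17 mm fully pressed; z 27 at rest). The paddle is a steel plate 100 mm long (stage x -105..-5), 40 wide (about y -75..-35), 3 thick. At rest it slopes up away from the slot; fully pressed it is level, below the tile's top (z 24), so a fingertip level with it meets the tile's rear face. Fingertips slide along it.
- paddle_far (a point): Same point 5 mm from the paddle's other end (stage x -10). Both points move with the clip.
- toe (a point): Lowest point of the clip's toe, mid-length: an arm from the rod across the slot, ending in a round bar 10 mm thick, lying along x (stage x 4..20) over the slot's middle. At rest 7 mm above the bed, so it blocks the tile; fully pressed 17 mm above the bed. Toe and paddle are one rigid rocker.
- spare_tile: a second test tile, same make and size as the tile, lying on the bare table beside the stage; leave it. Origin: centre of its underside
- filler_jar: small closed jar 48 mm across, 45 mm high, standing near the stage. Origin: centre of its underside
- spatula: spatula 180 mm long lying on the table beside the stage, under 25 mm high. Origin: its underside, along x handle to -x
- sherd_small: brown-red pot sherd about 85 x 35 mm, 20 mm high, lying on the table. Origin: underside
- sherd_big: dark glazed pot sherd about 85 x 50 mm, 20 mm high, lying on the table. Origin: underside
- water_cup: white open cup 70 mm across, 80 mm high. Origin: centre of its underside
- medium_bottle: bottle 52 mm across, 120 mm high. Origin: centre of its underside
Mind the look-alikes: they are no part of the job. Leave any green look-alike of the stage alone. What is shaped like the tile but green is not meant.

How it is judged:
By the outcome, as a careful person would: the job done as asked, in the order asked, and still so for the second after the job is handed in, with the robot touching nothing.
It also fails if it takes over 48 s, if anything falls off the work surface, if the arm or the gripper's body presses on something with over 40 N, if the wrist force passes 120 N, or if a joint passes its speed limit or range.

## Working session

There is one attempt and no reset: what is moved stays moved. The work goes in short steps, Python scripts to look and compute and a tool call to move; the robot and the scene stay as the last step left them, time stands still between calls to the robot, and variables do not carry over. Pictures are saved under pics/ and viewed, about 8 in all and at most 12, crops included, and the job is handed in when it is done.

Besides the shell and the picture viewer there is one more tool, called after "Call:" as a command line: name --pt "numbers of a row" for each row, then --argument value for the rest. apply_moves: Moves the arm, as the interface text tells. Its arguments: {"type":"object","properties":{"increments":{"type":"array"}},"required":["increments"]}

```bash
mkdir -p pics
python3 - <<'E'
from cell import status, imaging, env
import cv2,pickle
s=status.state();print(s,env.tip_extent)
for n in["scene","top"]:
    c=imaging.read_camera(n);pickle.dump(c,open(f"{n}.pkl","wb"))
    cv2.imwrite(f"pics/{n}0.png",cv2.resize(c["pixels"][:,:,::-1],(800,600),interpolation=cv2.INTER_CUBIC))
    print(n,c["fovy"],c["cx"],c["cy"],c["distortion"],c["R"],c["t"])
E
```

```text
{'t': 0.0, 'joints': array([-1.39259091e+00,  4.91563356e-01,  1.55946741e+00,  1.06718866e-05,
        1.09175257e+00, -1.05585728e-01]), 'qvel': array([ 0.00133007, -0.00012371, -0.0006704 ,  0.00043778, -0.00021374,
        0.00233026]), 'tau': array([ 4.65129269e-03, -6.12628698e+01, -2.58183360e+01,  6.94482308e-02,
        4.81971412e-02, -1.26205978e-04]), 'eef_pos': array([ 174.98573457, -599.73974763,  225.05321743]), 'tcp_rot': array([3.02805807, 1.56960561, 1.74104796]), 'ft_force': array([-0.14682909,  0.78856852,  0.78123054]), 'moment': array([0.03144571, 0.01944532, 0.00665148]), 'opening': 1.000825967319435} 11.0
scene 54.37024894204585 255.6828206261034 179.9417667012436 [0.02453779 0.         0.         0.         0.        ] [[ 0.69376294  0.72002628  0.01597313]
 [ 0.60426386 -0.56986917 -0.55687908]
 [-0.39186498  0.39599406 -0.83043997]] [-360.04452256 -307.50413265 1121.95453121]
top 57.944782423491006 260.5852368408798 189.17050323182957 [-0.09547446  0.          0.          0.          0.        ] [[-1.00618131e-03 -9.99972618e-01  7.33148585e-03]
 [-9.91270679e-01  3.07975944e-05 -1.31842480e-01]
 [ 1.31838644e-01 -7.40014440e-03 -9.91243567e-01]] [  3.82470816 546.95398104 759.92916398]
```

View pics/top0.png

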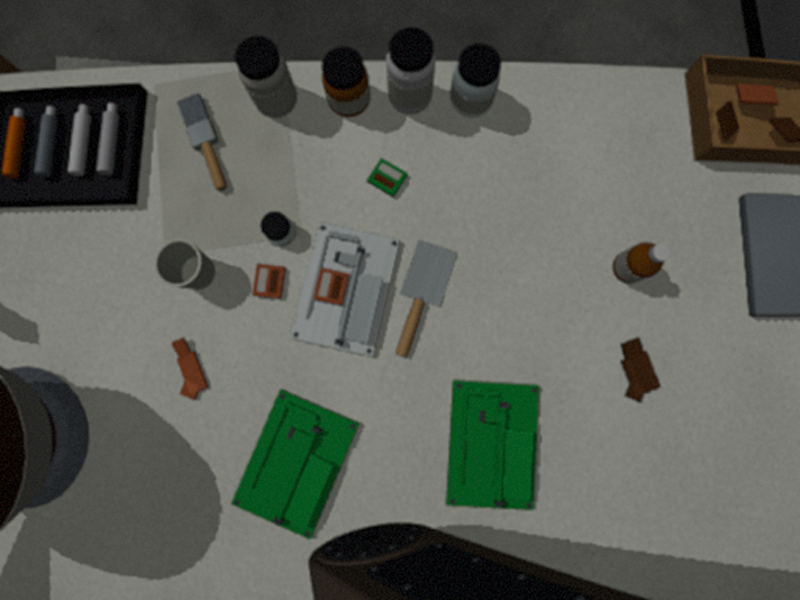

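View pics/scene0.png

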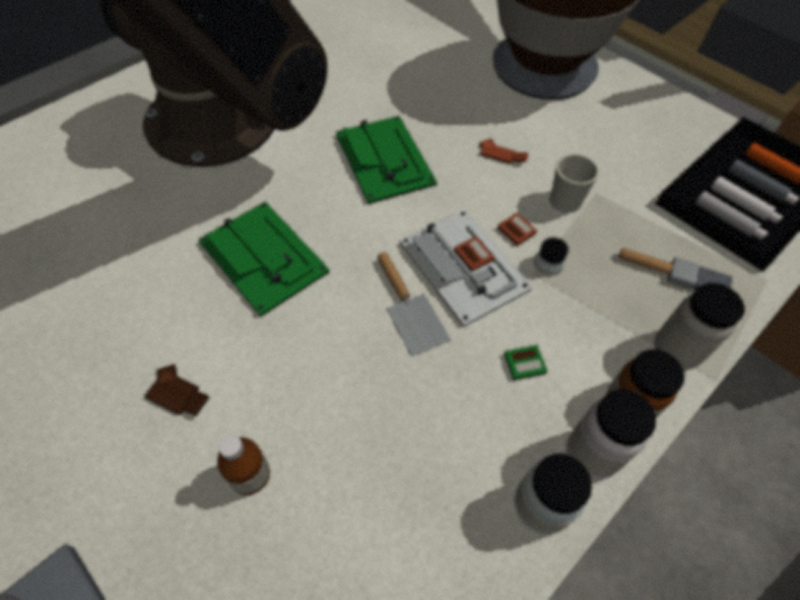

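The aluminium stage is at top-view (347,290), with the tile in its slot at (332,287). The two green stages at (297,462) and (493,445) and the green tile at (388,177) are look-alikes. The orange tile at (269,281) lies on the bare table, so it is the spare. I'll confirm in an enlarged crop.

Run:
```python
import cv2,pickle,numpy as np
a=pickle.load(open("top.pkl","rb"))["pixels"][138:238,160:300,::-1]
b=pickle.load(open("scene.pkl","rb"))["pixels"][130:215,240:365,::-1]
A=cv2.resize(a,None,fx=5,fy=5,interpolation=cv2.INTER_CUBIC)
B=cv2.resize(b,None,fx=6,fy=6,interpolation=cv2.INTER_CUBIC)
cv2.imwrite("pics/topc.png",np.clip(A*1.3,0,255));cv2.imwrite("pics/scenec.png",np.clip(B*1.3,0,255))
```

```text
[ WARN:0@0.071] global loadsave.cpp:1063 imwrite_ Unsupported depth image for selected encoder is fallbacked to CV_8U.
```

View pics/topc.png

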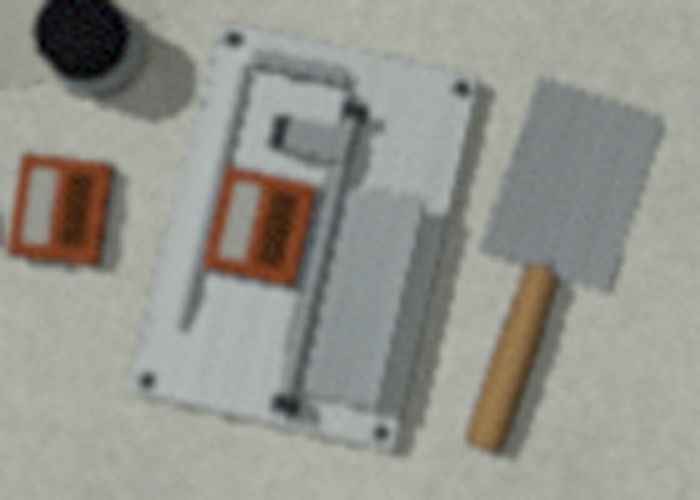

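View pics/scenec.png

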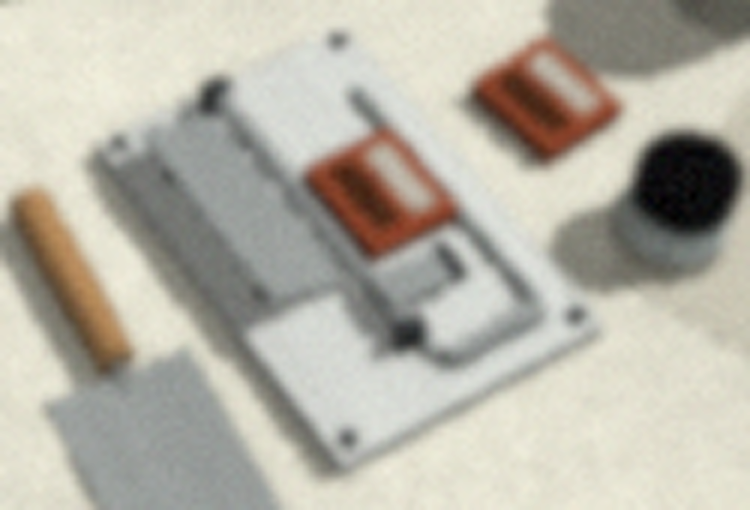

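```bash
cat > h.py <<'E'
import cv2,pickle,numpy as np
from scipy.spatial.transform import Rotation as Ro
from scipy.optimize import least_squares
def proj(c,X):
    f=192/np.tan(np.radians(c["fovy"])/2)
    K=np.array([[f,0,c["cx"]],[0,f,c["cy"]],[0,0,1]])
    R=np.array(c["R"]);t=np.array(c["t"])
    return cv2.projectPoints(np.atleast_2d(X).astype(float),cv2.Rodrigues(R)[0],t,K,np.array(c["distortion"]))[0][:,0]
def s2w(p,X):
    X=np.atleast_2d(X);a=p[2];r=np.array([[np.cos(a),-np.sin(a),0],[np.sin(a),np.cos(a),0],[0,0,1]])
    return X@r.T+[p[0],p[1],0]
E
python3 - <<'E'
from h import *
from cell import status
T=pickle.load(open("top.pkl","rb"));S=pickle.load(open("scene.pkl","rb"))
n=lambda p,f,o:(np.array(p)+.5)/f-.5+o
# order: entry y+, far y+, far y-, entry y-
C=np.array([[-122.5,45,12],[62.5,45,12],[62.5,-85,12],[-122.5,-85,12]])
ct=n([[137,394],[218,26],[482,80],[402,452]],5,[160,138])
cs=n([[335,30],[603,325],[345,468],[93,157]],6,[240,130])
def fit(P,obs,x0):
    r=least_squares(lambda p:np.concatenate([(proj(c,s2w(p,P))-o).ravel() for c,o in obs]),x0)
    return r
for obs in ([(T,ct)],[(S,cs)],[(T,ct),(S,cs)]):
    r=fit(C,obs,[500,0,-.2]);print("stage",r.x,np.round(r.fun,1))
st=r.x
# tile top corners: rear y+, front y+, front y-, rear y-
Q=np.array([[-25,22,24],[25,22,24],[25,-22,24],[-25,-22,24]])
tt=n([[206,268],[228,170],[318,182],[299,285]],5,[160,138])
ts=n([[383,127],[458,213],[378,258],[307,178]],6,[240,130])
for obs in ([(T,tt)],[(S,ts)],[(T,tt),(S,ts)]):
    r=fit(Q,obs,st);a=st[2];d=r.x[:2]-st[:2]
    print("tile",r.x,np.round(r.fun,1),"in stage",d@[np.cos(a),np.sin(a)],d@[-np.sin(a),np.cos(a)],np.degrees(r.x[2]-a))
np.save("st.npy",st)
s=status.state();R=Ro.from_euler("xyz",s["tcp_rot"]).as_matrix();print(R, s["eef_pos"])
for nme,p in [("near",[-100,-60,27]),("hover",[-75,-30,60]),("home",[17,0,12])]:print(nme,s2w(st,p))
E
```

```text
stage [ 5.94504875e+02  1.09557340e+02 -2.02471229e-01] [-0.8  0.9  0.4 -0.6  0.2 -0.9  0.2  0.6]
stage [ 5.98162602e+02  1.09499944e+02 -1.96189479e-01] [ 0.1 -0.4  0.5 -0.1  0.2  1.  -0.9 -0.9]
stage [ 5.96164610e+02  1.09747710e+02 -1.99525396e-01] [-0.8  0.3  0.2 -1.2  0.1 -1.7  0.3 -0.2 -0.2 -0.9 -0.1 -0.6 -0.5  0.4
 -1.3 -1.6]
tile [ 5.63609590e+02  1.16755928e+02 -1.71516004e-01] [ 0.1  0.5 -0.2 -0.7  0.1 -0.  -0.   0.3] in stage -33.29821123459502 0.4166398536735816 1.604819938285084
tile [ 5.66713641e+02  1.16693553e+02 -1.63855699e-01] [ 0.4  0.5  0.5 -0.5 -0.1  0.1 -0.8 -0.2] in stage -30.243379477396875 0.97073759084524 2.0437231335831343
tile [ 5.64988709e+02  1.16909658e+02 -1.68063092e-01] [ 0.1 -0.1 -0.3 -1.3  0.  -0.6 -0.  -0.4 -0.   0.1  0.1 -0.9 -0.6 -0.3
 -1.2 -0.7] in stage -31.97692243997209 0.8406671539263444 1.8026572228907354
[[-1.76471767e-04  9.59997094e-01  2.80009909e-01]
 [ 9.15742279e-04  2.80009951e-01 -9.59996661e-01]
 [-9.99999565e-01  8.70046047e-05 -9.28523777e-04]] [ 174.97626853 -599.80204364  225.15776531]
near [[486.25628441  70.75848138  27.        ]]
hover [[516.70642829  95.20819995  60.        ]]
home [[612.82734286 106.37823945  12.        ]]
```

Call:
apply_moves --pt "0.49 0 30 -20 0" --pt "0.49 0 30 -20 0" --pt "0.49 0 30 -20 0" --pt "0.49 0 30 -20 0" --pt "0.49 0 30 -20 0" --pt "0.49 0 30 -20 0" --pt "0.49 0 30 -20 0" --pt "0.49 0 30 -20 0" --pt "0.49 0 30 -20 0" --pt "0.49 0 30 -20 0"

```text
t: 1.1
eef_pos: [407.7, -322.7, 225.5]
tcp_rot: [-2.439, 1.571, 2.557]
ft_force: [0.5, -0.5, 0.2]
opening: 0.51
```

Call:
apply_moves --pt "0.49 0 22 -37 0" --pt "0.49 0 22 -37 0" --pt "0.49 0 22 -37 0" --pt "0.49 0 22 -37 0" --pt "0.49 0 22 -37 0" --pt "0.49 0 22 -37 0" --pt "0.49 0 22 -37 0" --pt "0.49 0 22 -37 0" --pt "0.49 0 22 -37 0" --pt "0.49 0 22 -37 0"

```text
t: 2.1
eef_pos: [514.7, 94.7, 225.5]
tcp_rot: [-1.333, 1.571, -2.62]
ft_force: [0.4, -0.6, 0.4]
opening: 0.507
```

Call:
apply_moves --pt "0.49 20 0 0 7" --pt "0.49 20 0 0 7" --pt "0.49 20 0 0 7" --pt "0.49 20 0 0 6.7" --pt "0.49 10 0 0 0" --pt "0.49 0 0 0 0" --pt "0.49 0 0 0 0"

```text
t: 2.8
eef_pos: [514.9, 92.8, 136.1]
tcp_rot: [1.571, 1.57, -0.197]
ft_force: [0.7, -0.6, 0.4]
opening: 0.508
```

```bash
cat > chk.py <<'E'
from h import *
from cell import status,imaging
import sys
st=np.load("st.npy");s=status.state();R=Ro.from_euler("xyz",s["tcp_rot"]).as_matrix();p=s["eef_pos"]
a=st[2];d=p[:2]-st[:2]
print("t",s["t"],"tcp stage",d@[np.cos(a),np.sin(a)],d@[-np.sin(a),np.cos(a)],p[2],"tip z",p[2]-11,"open",s["opening"],"F",s["ft_force"])
print("tooly yaw err deg",np.degrees(np.arctan2(R[1,1],R[0,1])-a),"tilt",R[:,0])
for n in sys.argv[1:]:
    c=imaging.read_camera(n);pickle.dump(c,open(n+"_l.pkl","wb"))
    im=c["pixels"][:,:,::-1]
    if n=="scene": im=cv2.resize(im[115:235,230:390],None,fx=5,fy=5,interpolation=cv2.INTER_CUBIC)
    else: im=cv2.resize(im,(768,576),interpolation=cv2.INTER_CUBIC)
    cv2.imwrite(f"pics/{n}_{s['t']:.2f}.png",cv2.convertScaleAbs(im,alpha=1.3));print(f"pics/{n}_{s['t']:.2f}.png")
E
python3 chk.py wrist
```

```text
t 2.8 tcp stage -76.29297203167094 -32.76110430639654 136.06270129935302 tip z 125.06270129935302 open 0.5077670167200434 F [ 0.68922498 -0.62871979  0.35288183]
tooly yaw err deg 0.13895528557110554 tilt [ 3.37478308e-04 -6.73357828e-05 -9.99999941e-01]
pics/wrist_2.80.png
```

View pics/wrist_2.80.png

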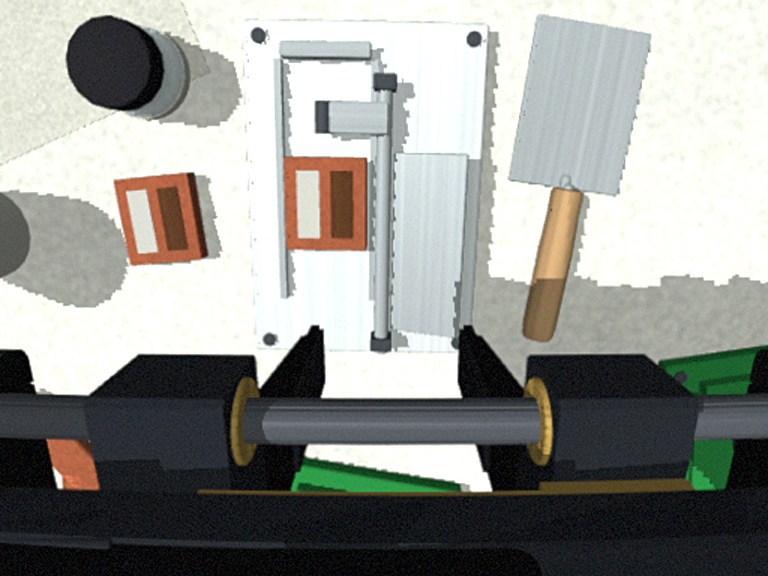

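The wrist view shows the stage square to the tool: the tile is at (284–367,157–251), the paddle at (395–467,153–340), and the fingertips are at (317,330) and (468,330). I'll refine the fit with this view.

Run:
```python
from h import *
W=pickle.load(open("wrist_l.pkl","rb"));st=np.load("st.npy")
n=lambda p:(np.array(p)+.5)/1.5-.5
C=np.array([[62.5,45,12],[62.5,-85,12],[-122.5,45,12]])
cw=n([[246,20],[488,24],[257,350]])
print("pred",proj(W,s2w(st,C)),cw)
f=lambda P,o:least_squares(lambda p:(proj(W,s2w(p,P))-o).ravel(),st)
r=f(C,cw);print(r.x,np.round(r.fun,1));s2=r.x
Q=np.array([[-25,22,24],[25,22,24],[25,-22,24],[-25,-22,24]])
q=f(Q,n([[285,250],[284,157],[366,158],[367,251]]));a=s2[2];d=q.x[:2]-s2[:2]
print(q.x,np.round(q.fun,1),"tile in stage",d@[np.cos(a),np.sin(a)],d@[-np.sin(a),np.cos(a)],np.degrees(q.x[2]-a))
# rod, paddle checks
P={"post near":[-112,-31,27],"post far":[30,-31,27],"toe":[12,0,24],"stop mid":[42,0,21],"paddle far inner":[-5,-35,19]}
for k,v in P.items(): print(k,proj(W,s2w(s2,v))*1.5+.25,proj(W,s2w(st,v))*1.5+.25)
```

```text
pred [[161.08786437  13.44412021]
 [327.20213353  13.24684295]
 [174.34579483 234.37697826]] [[163.83333333  13.16666667]
 [325.16666667  15.83333333]
 [171.16666667 233.16666667]]
[ 5.95967973e+02  1.10579543e+02 -2.17686668e-01] [-2.3 -0.3  2.4  0.  -0.1  0.7]
[ 5.64370066e+02  1.18229357e+02 -2.14753969e-01] [ 0.7  0.1 -0.6 -0.2  0.5 -0.1 -0.6  0.3] tile in stage -32.50432820621977 0.6450298088856012 0.16803131615085293
post near [[381.95739598 346.92846438]] [[386.89806835 345.46347632]]
post far [[386.57158206  82.37626192]] [[387.04394412  80.45051654]]
toe [[325.92528087 118.62870856]] [[326.98791533 117.90365452]]
stop mid [[326.35466042  58.28472757]] [[326.36565693  57.53270823]]
paddle far inner [[392.97538286 153.52208754]] [[394.62134172 151.61843998]]
```

```bash
python3 -c "
import numpy as np;np.save('st.npy',[596,110.3,-.212])"
```

Call:
apply_moves --pt "0.49 20 -1 -2 0.8" --pt "0.49 20 -1 -2 0" --pt "0.49 20 0 0 0" --pt "0.49 20 0 0 0" --pt "0.49 7 0 0 0" --pt "0.49 0 0 0 0" --pt "0.49 0 0 0 0"

```text
t: 3.55
eef_pos: [514.0, 97.1, 49.5]
tcp_rot: [1.787, 1.57, 0.003]
ft_force: [0.7, 0.5, 0.4]
opening: 0.508
```

```bash
python3 chk.py scene
```

```text
t 3.55 tcp stage -77.41597532245696 -30.12618783943283 49.54429705783788 tip z 38.54429705783788 open 0.5079225771900533 F [0.66053386 0.51784415 0.37308487]
tooly yaw err deg -0.06817772890690563 tilt [ 1.25909317e-03  3.17349550e-06 -9.99999207e-01]
pics/scene_3.55.png
```

View pics/scene_3.55.png

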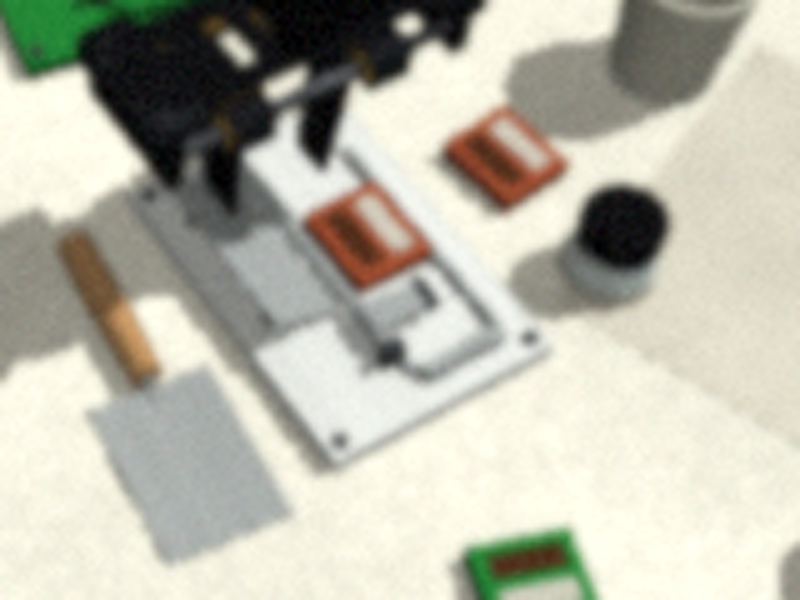

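Fingertip A at (230,210) is above the paddle, and B at (322,163) is above the slot behind the tile. Next I press down gently.

Call:
apply_moves --pt "0.49 4 0 0 0" --pt "0.49 4 0 0 0" --pt "0.49 3 0 0 0" --pt "0.49 2 0 0 0" --pt "0.49 0 0 0 0" --pt "0.49 0 0 0 0"

```text
t: 4.2
eef_pos: [513.5, 97.0, 35.6]
tcp_rot: [-0.161, 1.571, -1.946]
ft_force: [-1.0, -1.5, 3.1]
opening: 0.508
```

Call:
apply_moves --pt "0.49 2 0 0 0" --pt "0.49 2 0 0 0" --pt "0.49 2 0 0 0" --pt "0.49 0 0 0 0" --pt "0.49 0 0 0 0"

```text
t: 4.7
eef_pos: [513.5, 97.1, 29.6]
tcp_rot: [0.984, 1.571, -0.801]
ft_force: [-0.4, -1.3, 4.9]
opening: 0.509
```

Call:
apply_moves --pt "0.49 1 0 0 0" --pt "0.49 0 3 0 0" --pt "0.49 0 3 0 0" --pt "0.49 0 3 0 0" --pt "0.49 0 2 0 0" --pt "0.49 0 2 0 0" --pt "0.49 0 2 0 0" --pt "0.49 0 2 0 0" --pt "0.49 0 2 0 0" --pt "0.49 0 2 0 0"

```text
t: 5.7
eef_pos: [534.2, 92.6, 28.6]
tcp_rot: [-0.025, 1.571, -1.81]
ft_force: [-3.8, 0.6, 4.8]
opening: 0.505
```

```bash
python3 chk.py scene
```

```text
t 5.7 tcp stage -56.73012783854975 -30.292350433348773 28.6106011770994 tip z 17.6106011770994 open 0.5045615563806563 F [-3.80216735  0.59070053  4.83656534]
tooly yaw err deg -0.09444720342276923 tilt [-1.74342869e-05 -7.15221681e-05 -9.99999997e-01]
pics/scene_5.70.png
```

View pics/scene_5.70.png

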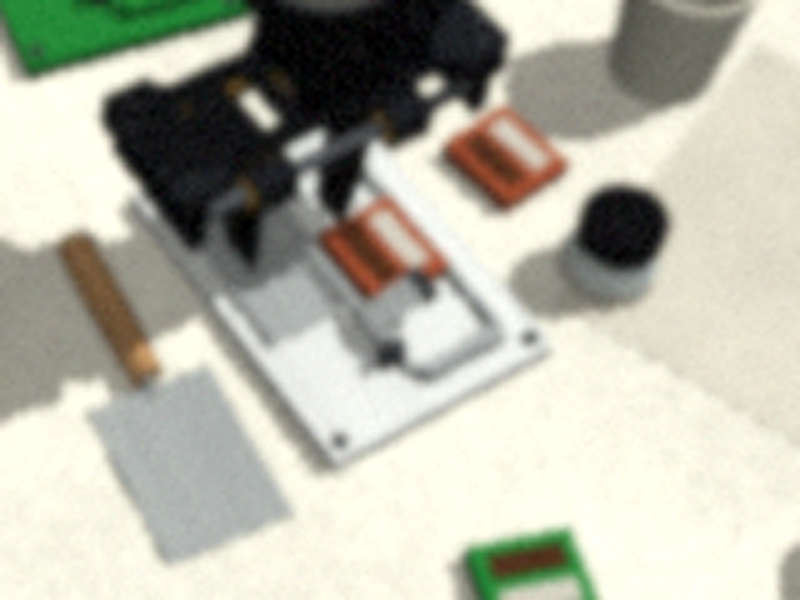

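The clip is open, with the toe raised at (420,285), and the tile's front edge is passing underneath. I continue the push.

Call:
apply_moves --pt "0.49 0 2 0 0" --pt "0.49 0 2 0 0" --pt "0.49 0 2 0 0" --pt "0.49 0 2 0 0" --pt "0.49 0 2 0 0" --pt "0.49 0 2 0 0" --pt "0.49 0 2 0 0" --pt "0.49 0 2 0 0" --pt "0.49 0 2 0 0" --pt "0.49 0 2 0 0"

```text
t: 6.75
eef_pos: [553.6, 88.4, 28.6]
tcp_rot: [-0.998, 1.571, -2.782]
ft_force: [-4.8, 1.0, 5.0]
opening: 0.51
```

Call:
apply_moves --pt "0.49 0 2 0 0" --pt "0.49 0 2 0 0" --pt "0.49 0 2 0 0" --pt "0.49 0 2 0 0" --pt "0.49 0 2 0 0" --pt "0.49 0 2 0 0" --pt "0.49 0 1 0 0"

```text
t: 7.45
eef_pos: [566.4, 85.6, 28.6]
tcp_rot: [0.294, 1.571, -1.491]
ft_force: [-4.6, 0.4, 5.0]
opening: 0.509
```

Call:
apply_moves --pt "0.49 0 1 0 0" --pt "0.49 0 1 0 0" --pt "0.49 0 1 0 0" --pt "0.49 0 0 0 0"

```text
t: 7.85
eef_pos: [569.3, 85.0, 28.6]
tcp_rot: [1.113, 1.571, -0.672]
ft_force: [-4.1, -0.1, 5.2]
opening: 0.509
```

Call:
apply_moves --pt "0.49 0 1 0 0" --pt "0.49 0 0.5 0 0" --pt "0.49 0 0 0 0"

```text
t: 8.15
eef_pos: [570.7, 84.7, 28.6]
tcp_rot: [-0.259, 1.571, -2.043]
ft_force: [-3.9, 0.6, 4.5]
opening: 0.508
```

Call:
apply_moves --pt "0.49 0 0.5 0 0" --pt "0.49 0 0.5 0 0" --pt "0.49 0 0 0 0"

```text
t: 8.45
eef_pos: [571.0, 84.6, 28.6]
tcp_rot: [-1.339, 1.569, -3.123]
ft_force: [-7.3, 1.3, 7.3]
opening: 0.508
```

Call:
apply_moves --pt "0.49 0 0.5 0 0" --pt "0.49 0 0.5 0 0" --pt "0.49 0 0 0 0"

```text
t: 8.75
eef_pos: [571.2, 84.6, 28.5]
tcp_rot: [-1.361, 1.568, 3.138]
ft_force: [-10.9, 2.7, 8.8]
opening: 0.511
```

```bash
python3 chk.py scene wrist
python3 - <<'E'
import cv2,pickle
im=pickle.load(open("wrist_l.pkl","rb"))["pixels"][:,:,::-1]
b=cv2.imread("pics/scene_8.75.png")
a=cv2.resize(im,(512,384));b=cv2.resize(b[150:450,250:600],(700,600));cv2.imwrite("pics/scz.png",b)
E
```

```text
t 8.75 tcp stage -18.834862510504568 -30.38208057681916 28.5167148321576 tip z 17.5167148321576 open 0.5112062381839475 F [-10.88177832   2.67159568   8.83429537]
tooly yaw err deg -0.06734018090319406 tilt [-3.19070607e-03  1.11507649e-05 -9.99994910e-01]
pics/scene_8.75.png
pics/wrist_8.75.png
```

View pics/scz.png

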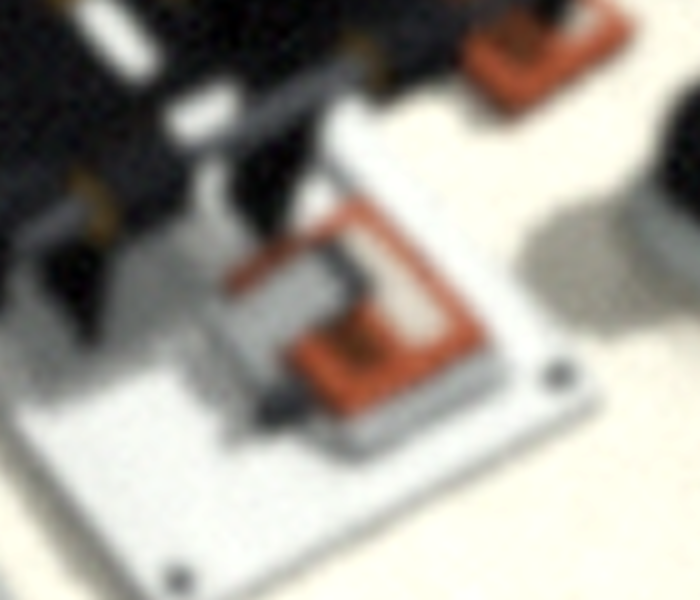

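View pics/wrist_8.75.png

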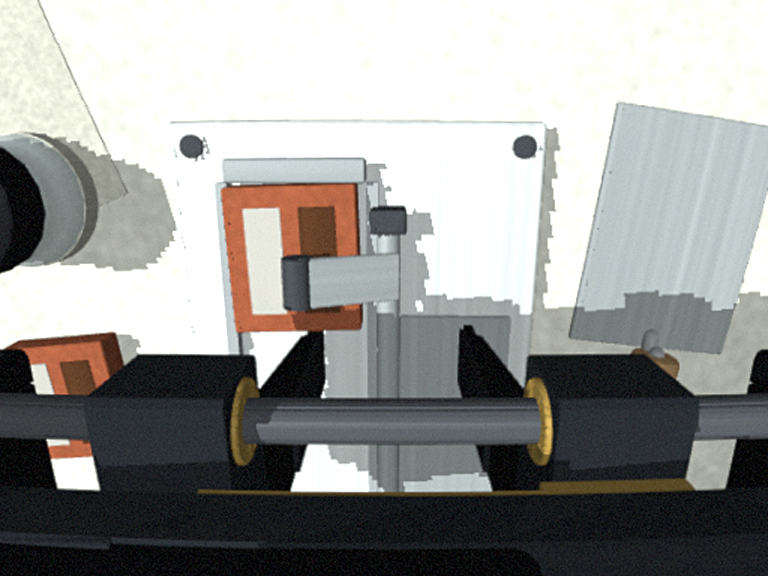

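The tile is home: its front edge at (222–358,185) is against the stop and the force climbed to 11 N, with the toe clear above it. I back the finger off slightly while holding the clip open, then rise to release.

Call:
apply_moves --pt "0.49 0 -1 0 0" --pt "0.49 0 -1 0 0" --pt "0.49 0 -1 0 0" --pt "0.49 0 -1 0 0" --pt "0.49 0 0 0 0" --pt "0.49 0 0 0 0" --pt "0.49 0 0 0 0" --pt "0.49 0 0 0 0" --pt "0.49 0 0 0 0"

```text
t: 9.75
eef_pos: [569.0, 85.2, 28.7]
tcp_rot: [1.761, 1.57, -0.023]
ft_force: [5.6, 0.5, 5.3]
opening: 0.509
```

Call:
apply_moves --pt "0.49 -1.5 0 0 0" --pt "0.49 -1.5 0 0 0" --pt "0.49 -1.5 0 0 0" --pt "0.49 -1.5 0 0 0" --pt "0.49 -2 0 0 0" --pt "0.49 -5 0 0 0" --pt "0.49 -15 0 0 0" --pt "0.49 -25 0 0 0" --pt "0.49 -25 0 0 0" --pt "0.49 0 0 0 0"

```text
t: 10.75
eef_pos: [569.6, 85.2, 109.5]
tcp_rot: [1.81, 1.567, 0.025]
ft_force: [0.0, -0.5, -0.2]
opening: 0.512
```

```bash
python3 chk.py wrist
```

```text
t 10.75 tcp stage -20.52100657788858 -30.047869408876924 109.51200108332831 tip z 98.51200108332831 open 0.5118202915041558 F [ 0.04877753 -0.51007728 -0.23365302]
tooly yaw err deg -0.09077426164643991 tilt [ 3.96002045e-03  1.00922029e-04 -9.99992154e-01]
pics/wrist_10.75.png
```

View pics/wrist_10.75.png

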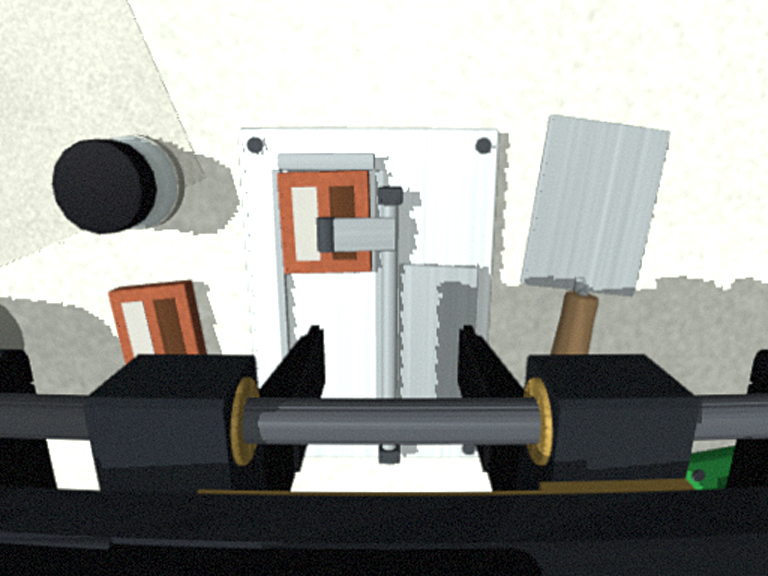

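Run:
```python
from h import *
W=pickle.load(open("wrist_l.pkl","rb"))
im=W["pixels"][80:200,150:290,::-1];cv2.imwrite("pics/wz.png",cv2.resize(im,None,fx=5,fy=5,interpolation=cv2.INTER_CUBIC))
st=np.load("st.npy")
P=np.array([[42,20,24],[42,-20,24],[-8,20,24],[-8,-20,24],[42,20,21],[42,-20,21],[62.5,45,12],[62.5,-85,12]])
print(((proj(W,s2w(st,P))-[150,80]+.5)*5-.5).round(0))
```

```text
[[202. 174.]
 [481. 172.]
 [219. 513.]
 [485. 513.]
 [206. 173.]
 [481. 171.]
 [ 44.  32.]
 [923.  29.]]
```

View pics/wz.png

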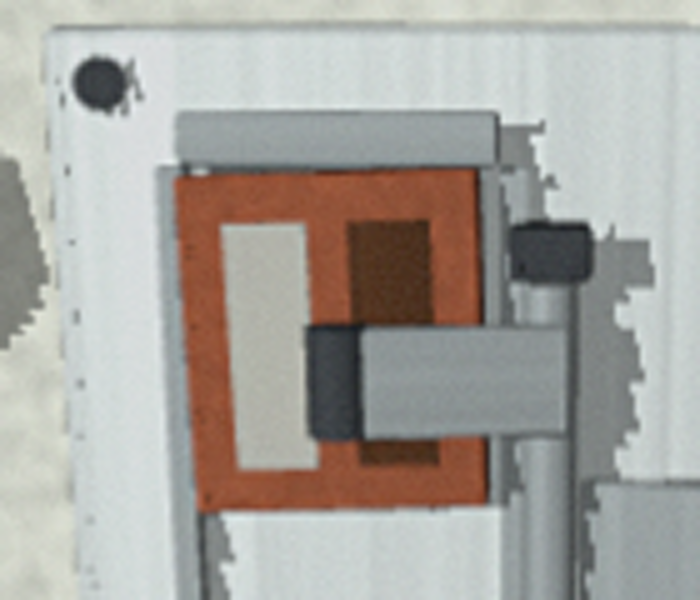

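The tile is at the stop, but yawed about 1.3°: the left front corner at (175,178) trails the right one at (475,170) by about 1 mm. I'll reopen the clip fully and seat the tile squarely by pushing a little left of centre.

Call:
apply_moves --pt "0.49 20 -2 -3 0" --pt "0.49 20 -2 -3 0" --pt "0.49 20 0 0 0" --pt "0.49 5 0 0 0" --pt "0.49 4 0 0 0" --pt "0.49 4 0 0 0" --pt "0.49 4 0 0 0" --pt "0.49 3 0 0 0" --pt "0.49 1 0 0 0" --pt "0.49 0 0 0 0"

```text
t: 11.8
eef_pos: [566.5, 92.1, 27.9]
tcp_rot: [1.816, 1.569, 0.031]
ft_force: [-6.2, 2.3, 24.2]
opening: 0.511
```

Call:
apply_moves --pt "0.49 0 1 0 0" --pt "0.49 0 1 0 0" --pt "0.49 0 0.5 0 0" --pt "0.49 0 0 0 0"

```text
t: 12.2
eef_pos: [566.7, 92.0, 27.7]
tcp_rot: [-1.52, 1.568, 2.978]
ft_force: [-14.5, 6.0, 30.2]
opening: 0.512
```

```bash
python3 chk.py
```

```text
t 12.2 tcp stage -24.7501767531651 -24.093938113566857 27.724749325069357 tip z 16.724749325069357 open 0.5121335991558156 F [-14.49278604   6.04394216  30.21636955]
tooly yaw err deg -0.12386968020089854 tilt [-2.78503017e-03  4.59481985e-04 -9.99996016e-01]
```

Call:
apply_moves --pt "0.49 -0.5 0 0 0" --pt "0.49 -0.5 0 0 0" --pt "0.49 0 0 0 0"

```text
t: 12.5
eef_pos: [566.7, 92.0, 27.9]
tcp_rot: [-1.511, 1.568, 2.987]
ft_force: [-10.6, 5.6, 19.5]
opening: 0.506
```

Call:
apply_moves --pt "0.49 -0.5 0 0 0" --pt "0.49 -0.5 0 0 0" --pt "0.49 -0.3 0 0 0" --pt "0.49 0 0 0 0" --pt "0.49 0 0 0 0"

```text
t: 13.0
eef_pos: [567.7, 91.5, 28.5]
tcp_rot: [-1.472, 1.569, 3.026]
ft_force: [-5.0, 1.7, 7.0]
opening: 0.51
```

Call:
apply_moves --pt "0.49 0 1 0 0" --pt "0.49 0 1 0 0" --pt "0.49 0 1 0 0" --pt "0.49 0 0.5 0 0" --pt "0.49 0 0.5 0 0" --pt "0.49 0 0 0 0"

```text
t: 13.6
eef_pos: [571.7, 90.5, 28.5]
tcp_rot: [-1.333, 1.57, -3.118]
ft_force: [-4.6, 0.3, 6.9]
opening: 0.511
```

Call:
apply_moves --pt "0.49 0 0.5 0 0" --pt "0.49 0 0.5 0 0" --pt "0.49 0 0 0 0"

```text
t: 13.9
eef_pos: [572.1, 90.4, 28.4]
tcp_rot: [-1.364, 1.568, 3.134]
ft_force: [-7.1, 0.7, 7.0]
opening: 0.511
```

```bash
python3 chk.py
```

```text
t 13.9 tcp stage -19.14194537064789 -24.461970169605706 28.404173110032612 tip z 17.404173110032612 open 0.5113741658503388 F [-7.10352737  0.71303198  6.96613189]
tooly yaw err deg -0.09920168365188378 tilt [-2.44584582e-03  1.75735692e-05 -9.99997009e-01]
```

Call:
apply_moves --pt "0.49 0 0.5 0 0" --pt "0.49 0 0.5 0 0" --pt "0.49 0 0.3 0 0" --pt "0.49 0 0 0 0" --pt "0.49 0 0 0 0"

```text
t: 14.4
eef_pos: [572.4, 90.4, 28.3]
tcp_rot: [-1.375, 1.566, 3.124]
ft_force: [-11.1, 2.7, 10.1]
opening: 0.511
```

```bash
python3 chk.py wrist
python3 - <<'E'
from h import *
W=pickle.load(open("wrist_l.pkl","rb"))
im=W["pixels"][95:230,135:275,::-1];cv2.imwrite("pics/wz2.png",cv2.resize(im,None,fx=4.4,fy=4.4,interpolation=cv2.INTER_CUBIC))
E
```

```text
t 14.4 tcp stage -18.90482066817458 -24.46927045143234 28.347712246130197 tip z 17.347712246130197 open 0.5112115283618692 F [-11.05759676   2.72757144  10.06341803]
tooly yaw err deg -0.0782977479885448 tilt [-4.64904204e-03  8.18893186e-05 -9.99989190e-01]
pics/wrist_14.40.png
```

View pics/wz2.png

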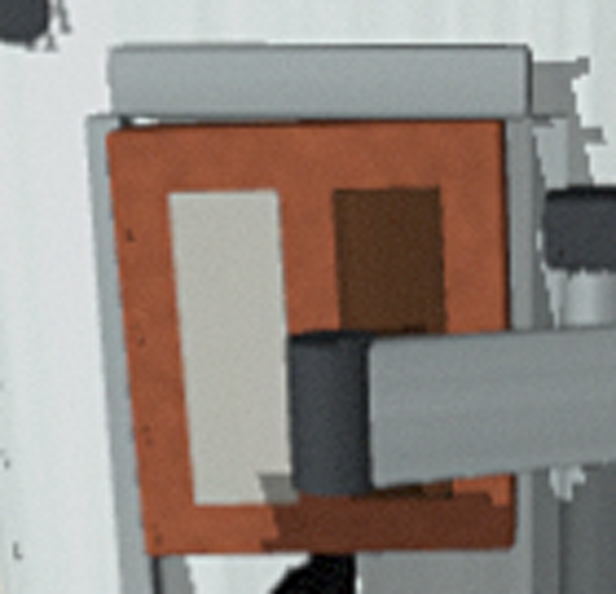

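The tile still sits about 1° off square, which is within the slot's 3 mm side play. It bears hard on the stop at 11 N, with its centre within about 0.5 mm of home. That is seated, so I release again in the same way.

Call:
apply_moves --pt "0.49 0 -1 0 0" --pt "0.49 0 -1 0 0" --pt "0.49 0 -1 0 0" --pt "0.49 0 -1 0 0" --pt "0.49 0 -1 0 0" --pt "0.49 0 -1 0 0" --pt "0.49 0 0 0 0" --pt "0.49 0 0 0 0" --pt "0.49 0 0 0 0" --pt "0.49 0 0 0 0"

```text
t: 15.45
eef_pos: [570.7, 91.0, 29.3]
tcp_rot: [1.747, 1.566, -0.037]
ft_force: [4.7, -2.0, 6.3]
opening: 0.51
```

Call:
apply_moves --pt "0.49 -1.5 0 0 0" --pt "0.49 -1.5 0 0 0" --pt "0.49 -1.5 0 0 0" --pt "0.49 -1.5 0 0 0" --pt "0.49 -2 0 0 0" --pt "0.49 -5 0 0 0" --pt "0.49 -15 0 0 0" --pt "0.49 -25 0 0 0" --pt "0.49 -25 0 0 0" --pt "0.49 0 0 0 0"

```text
t: 16.45
eef_pos: [569.9, 91.4, 108.9]
tcp_rot: [1.818, 1.566, 0.033]
ft_force: [0.4, -0.6, 0.0]
opening: 0.51
```

```bash
python3 chk.py wrist
python3 - <<'E'
from h import *
W=pickle.load(open("wrist_l.pkl","rb"));im=W["pixels"]
hsv=cv2.cvtColor(im,cv2.COLOR_RGB2HSV)
m=((hsv[...,0]<14)&(hsv[...,1]>140)&(hsv[...,2]>60)).astype(np.uint8)
m[:, :160]=0; m[:80]=0; m[215:]=0
cs=max(cv2.findContours(m,0,2)[0],key=cv2.contourArea);h=cv2.convexHull(cs)
q=cv2.approxPolyDP(h,6,True)[:,0].astype(float);print("quad",q)
st=np.load("st.npy")
# bed's far corners -> home quad prediction for reference
P=np.array([[42,22,24],[42,-22,24],[-8,22,24],[-8,-22,24]])
print("pred home",proj(W,s2w(st,P)).round(1),"far bed",proj(W,s2w(st,[[62.5,45,12],[62.5,-85,12]])).round(1))
g=cv2.cvtColor(im,cv2.COLOR_RGB2GRAY).astype(int);x=int(q[:,0].mean());print("column",x,list(enumerate(g[80:125,x],80)))
E
```

```text
t 16.45 tcp stage -21.48827513503482 -23.967080537920715 108.93908212289455 tip z 97.93908212289455 open 0.5100722508582012 F [ 0.42139351 -0.64774536  0.04079632]
tooly yaw err deg -0.08714542415578883 tilt [ 4.53878195e-03  1.51891437e-04 -9.99989688e-01]
pics/wrist_16.45.png
quad [[253. 113.]
 [254. 178.]
 [198. 180.]
 [194. 114.]]
pred home [[195.4 113. ]
 [257.  112.7]
 [198.5 181.1]
 [257.3 181.1]] far bed [[166.3  84.5]
 [342.7  84.1]]
column 224 [(80, np.int64(204)), (81, np.int64(207)), (82, np.int64(203)), (83, np.int64(177)), (84, np.int64(176)), (85, np.int64(202)), (86, np.int64(215)), (87, np.int64(215)), (88, np.int64(214)), (89, np.int64(213)), (90, np.int64(215)), (91, np.int64(215)), (92, np.int64(213)), (93, np.int64(215)), (94, np.int64(214)), (95, np.int64(214)), (96, np.int64(214)), (97, np.int64(213)), (98, np.int64(217)), (99, np.int64(218)), (100, np.int64(179)), (101, np.int64(155)), (102, np.int64(163)), (103, np.int64(166)), (104, np.int64(161)), (105, np.int64(164)), (106, np.int64(162)), (107, np.int64(158)), (108, np.int64(155)), (109, np.int64(158)), (110, np.int64(159)), (111, np.int64(128)), (112, np.int64(86)), (113, np.int64(90)), (114, np.int64(102)), (115, np.int64(109)), (116, np.int64(105)), (117, np.int64(102)), (118, np.int64(99)), (119, np.int64(101)), (120, np.int64(97)), (121, np.int64(100)), (122, np.int64(98)), (123, np.int64(102)), (124, np.int64(99))]
```

Call:
apply_moves --pt "0.49 -20 0 0 0" --pt "0.49 -20 0 0 0" --pt "0.49 0 0 0 0" --pt "0.49 0 0 0 0"

```text
t: 16.9
eef_pos: [568.4, 91.3, 145.1]
tcp_rot: [-1.241, 1.57, -3.025]
ft_force: [-1.1, 0.4, -0.6]
opening: 0.513
```

```bash
python3 -c "
from cell import env;print(env.job_done())"
```

```text
the job is handed in; nothing more can be done
None
```

The tile is loaded against the end stop and the clip has sprung down on it. I handed the job in at 16.9 s, with the gripper well clear of everything.

One fingertip held the paddle down while the other pushed the tile under the raised toe until it met the stop at about 11 N. I then backed the finger off with the clip still held open, and rose straight up to release it.

- **Second push:** after the first release the tile looked slightly crooked, so I reopened the clip fully, pushed again (again to about 11 N) and released the same way. On that second press the downward force briefly reached about 30 N before I eased it, because I had gone a little too low.
- **Last checks:** at mid-width the tile's front edge directly adjoins the stop, and the measured outline matches the predicted home position to within 1–2 pixels lengthwise and up to 4 across. The wrist force is near zero.
- **Not perfect:** in the last enlarged picture, taken during the second push, the tile was still yawed about 1° in its slot. One front corner was on the stop and the other about 1 mm short. The second push did not remove this; I did not view a picture after the final release.

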